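# Hold the sample cooler's sprung cover just below its balance point

## Task

Take the vial rack off the sample cooler's sprung cover and stand it upright near the middle of the flat grey mat, then let go of it. After that raise the cover by its bar handle until it is clearly past its balance point, without letting it spring right open to its stop, then ease it back to between 2 and 10 degrees below the balance point, where it would fall shut on its own. Finish while holding the cover still there with the gripper (do not let go, I am about to load the cooler), and leave the mixer, the solvent bottle and the mouse where they stand.

Things in the scene. Friction and masses are not known exactly. Their poses are not given: they have to be found in the camera images.
- rack_mid (a point): Centre of the vial rack: a dull grey metal block 50 mm (its x) by 90 mm (its y) by 55 mm high, about 0.3 kg, with eight small black-capped vials in its top that stand 12 mm higher (grip the block, not the vials). The point is half-way up the block, 27.5 mm above its underside; z up. At the start it stands on the cover, behind the bar.
- mat: The flat, fixed, mid-grey rubber mat on the dark bench, 160 mm (its x) by 170 mm (its y), 3 mm thick. Origin at the centre of its underside, on the bench. It lies on the left or the right of the cooler.
- cooler: The sample cooler: a fixed white open-topped box 220 mm deep (its x), 240 mm wide (its y), 120 mm high, with a blue front panel. Origin at the centre of its underside, on the bench; its x axis points from the front (robot side) to the hinge at the rear, z up; it stands turned by up to 0.2 rad.
- cover_hinge (a point): Middle of the cover's hinge line (along the cooler's y axis), at the cooler's rear top edge: 110 mm behind its centre, 120 mm above the bench. The cover is a slab 220 by 240 by 22 mm whose underside lies at hinge height when shut.
- cover_bar (a point): Centre of the cover's handle: a round steel bar 12 mm thick, 120 mm long, along the cooler's y axis, on two end posts near the cover's front edge. Cover shut: 200 mm in front of the hinge line and 67 mm above it, 45 mm above the cover's top face, 187 mm above the bench. It moves on an arc of 211 mm radius about the hinge line. The bar may turn between the fingers.
- cover (a joint): Angle (rad) of the white cover slab: 0 shut (level), grows as its front edge goes up and back, stop at 1.5. Springs carry most of its weight. Balance point at 0.80: below it the cover falls shut, above it the springs push it open; it stays nowhere by itself except at its two ends. Force needed at the bar: 2 N when shut, under 1 N near the balance point.
- mixer: Bystander: a white mixer box 130 by 110 by 55 mm with a black cup on top (80 mm in all), on the side of the cooler where the mat is not. Origin at the centre of its underside.
- solvent: Bystander: a capped amber bottle, 72 mm across, 150 mm high, on the bench at the right, towards the far edge. Origin at the centre of its underside.
- mouse: Bystander: a grey computer mouse 100 by 58 by 30 mm on the bench between the robot and the cooler. Origin at the centre of its underside.
Not all that is in view belongs to the job. There is more than one size of the part that bears rack_mid; the job needs the smallest.

How it is judged:
By the outcome, as a careful person would: the job done as asked, in the order asked, and still so for the second after the job is handed in, while the arm keeps its last pose, push and grip.
It also fails if it takes over 61 s, if anything falls off the work surface, if the arm or the gripper's body presses on something with over 40 N, if the wrist force passes 120 N, or if a joint passes its speed limit or range.

## Robot

A 6-joint arm with a two-finger parallel gripper is mounted at the origin on the work surface. World frame = base frame: x ahead of the robot, y to its left, z up, the work surface at z = 0. Lengths are in mm, angles in rad, forces in N, time in s.
With the tool pointing down it reaches from about 325 to 750 mm from the base axis. Payload 7.6 kg.
Tool frame: the origin (TCP) lies midway between the tips of the shut fingers; the grasp point (between the pads) lies 19 mm behind it; z points along the fingers, y is the direction in which the jaws open and shut (so a half turn about z gives the same grasp; the last joint's range is limited). The gripper opens to 85 mm and grips with 20 to 120 N. Pads are 22 mm wide; open, the fingers measure 114 mm over their backs; the gripper's body (76 mm by 85 mm) begins 54 mm behind the grasp point. The pads swing forward as they close: fully open they stand 13 mm farther back than shut.
Start: joints at [-1.409, 0.052, 1.401, -0, 1.689, -0.07], TCP at [120.632, -510.975, 209.723] pointing down, gripper open.
Joint ranges: [-2.9, 2.9], [-0.91, 2.17], [0.12, 2.37], [-1.06, 4.2], [0.26, 2.73], [-2.93, 2.93]. Speed limits (rad/s): [2.57, 2.57, 3.01, 3.14, 3.14, 3.14].

## Interface

Orientations are given as a unit quaternion [x, y, z, w].
In Python, from cell import r gives the robot as it stands. Calls block until the motion is done:
- r.reach(position, orientation): joint-space move of the TCP to a pose.
- r.move_linear(position, ori=None, max_speed=150, guard=None): straight line of the TCP; ori=None keeps the orientation; max_speed is the mean speed in mm/s. With guard (N) it stops when the force on the tool has changed by that much, and returns True; else False.
- r.set_joints(angles): joint-space move.
- r.move_gripper(opening, strength=None): opening from 0.0 (shut) to 1.0 (fully open); strength is the grip in N (None keeps the last); returns when the fingers have stopped.
- r.wait(seconds).
- r.inverse_kinematics(position, orientation): joint angles nearest the present ones, or None.
- r.snapshot(name): name is "scene" or "top"; returns the picture (480x640x3 uint8, red, green, blue); there is no depth.
- r.get_calibration(name): a dict with "fx", "fy", "cx", "cy" (pixels), "rvec" (rotation vector, rad) and "tvec" (3), from world to camera coordinates, as OpenCV has them. Camera axes: x right, y down, z forward; pixel columns grow to the right and rows downward; lengths in mm; the calibration is good to about 2 mm. A picture is of the moment at which its call begins. get_calibration takes no time and is no camera call.
A pose or a line that the arm cannot do raises r.MotionError and nothing moves.
- r.hand_in(): hands the job in, once; it reports no verdict.
Readings, each from a call of its own:
- r.read_clock(): time.
- r.read_joint_positions(): joint angles.
- r.read_joint_vel(): joint speeds.
- r.read_effort(): joint torques, N m.
- r.read_eef_pos(): TCP position.
- r.read_ee_rot(): TCP orientation.
- r.read_wrist_force(): force on the tool from outside, world axes, zero at the start.
- r.read_torque(): the same for the moment, N m.
- r.read_opening(): opening from 0.0 (shut) to 1.0 (fully open).
Only numpy, scipy, OpenCV 4.12 (cv2) and the standard library are available. Lean on these libraries where they do the work, as an engineer would, in place of code of your own. Each camera call takes 0.05 s, during which the arm holds its last target. There are 200 camera calls.

## Working session

There is one attempt and no reset: what is moved stays moved. The work goes in short steps, each a Python script; the robot and the scene stay as the last script left them, time stands still between calls to the robot, and variables do not carry over. Pictures are saved under pics/ and viewed, about 8 in all and at most 12, crops included, and the job is handed in when it is done.

```bash
ls; mkdir -p pics; python3 - <<'E'
from cell import r
import cv2
for n in("scene","top"):
    im=r.snapshot(n); cv2.imwrite(f"pics/{n}0.png",im[:,:,::-1]); print(n,r.get_calibration(n))
print(r.read_ee_rot(),r.read_clock())
E
```

```text
pics
scene {'fx': 556.2522856047918, 'fy': 556.2522856047918, 'cx': 316.9053636751354, 'cy': 239.67713634032896, 'rvec': array([ 0.96846537,  2.62555784, -0.89471688]), 'tvec': array([ 483.33262559, -207.36254045, 1546.70789506])}
top {'fx': 442.8475384262445, 'fy': 442.8475384262445, 'cx': 320.86621994073323, 'cy': 231.97553198096205, 'rvec': array([ 2.14556783, -2.12482859,  0.19485329]), 'tvec': array([ -31.62011747,  618.32589343, 1065.99527317])}
[ 9.93290613e-01  1.15642811e-01 -3.36305947e-05 -7.05438762e-04] 0.1
```

View pics/scene0.png

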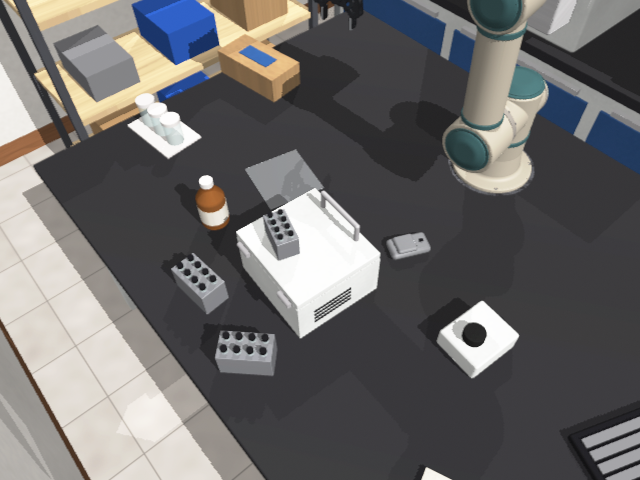

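View pics/top0.png

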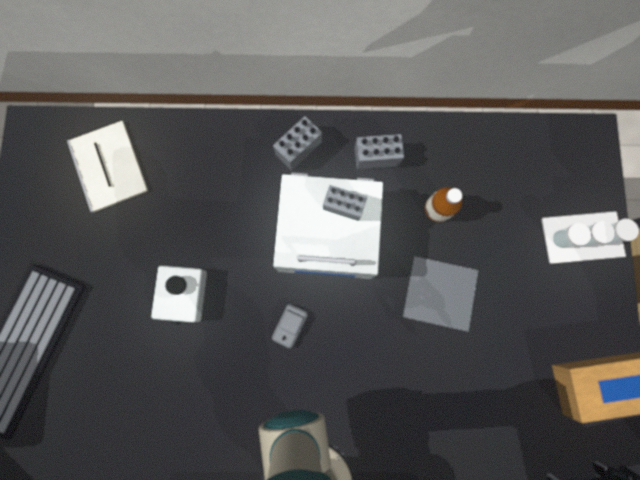

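Rack candidates: on the cover (top 345,202 / scene 281,233), on the bench (298,142 / 200,282) and (379,150 / 246,352). The first fits, since it is the smallest and stands on the cover behind the bar. The mat is at top (441,294), right of the cooler, the mouse at (290,326) and the bottle at (443,205). I'll confirm with crops.

```bash
python3 - <<'E'
import cv2
a=cv2.imread("pics/top0.png")[165:340,265:485]; cv2.imwrite("pics/ctop.png",cv2.resize(a,None,fx=3.5,fy=3.4285714,interpolation=cv2.INTER_CUBIC))
a=cv2.imread("pics/scene0.png")[170:340,220:420]; cv2.imwrite("pics/cscene.png",cv2.resize(a,None,fx=3.5,fy=3.5,interpolation=cv2.INTER_CUBIC))
E
```

```text
(no output)
```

View pics/ctop.png

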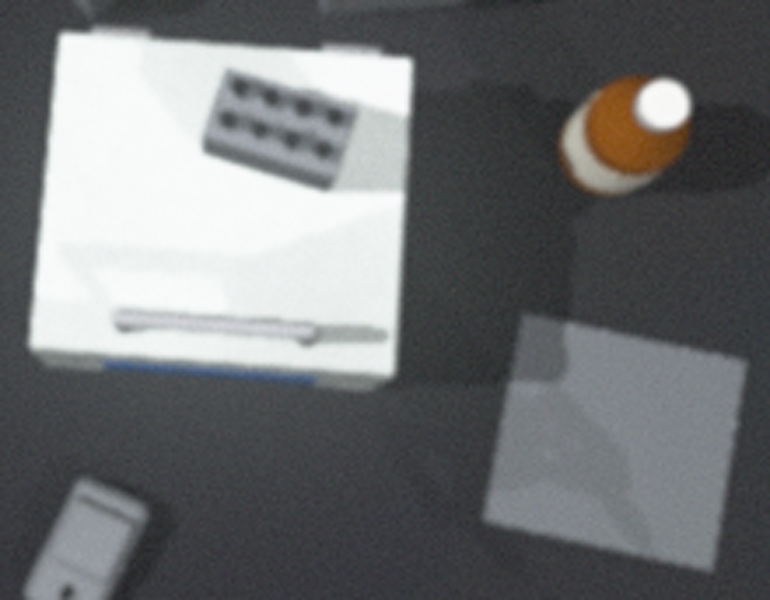

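View pics/cscene.png

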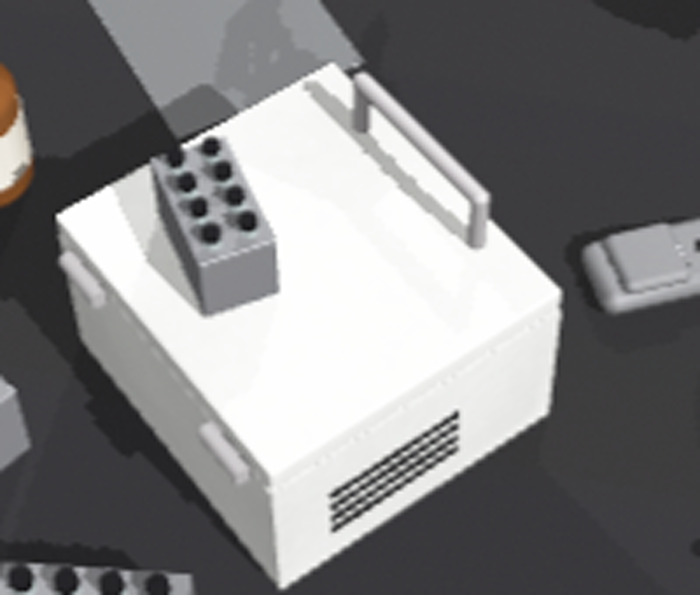

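```bash
cat > h.py <<'E'
from cell import r
import numpy as np, cv2
from scipy.spatial.transform import Rotation as R
from scipy.optimize import least_squares
CAL={n:r.get_calibration(n) for n in("scene","top")}
def proj(n,P):
    c=CAL[n];K=np.array([[c["fx"],0,c["cx"]],[0,c["fy"],c["cy"]],[0,0,1]])
    return cv2.projectPoints(np.float64(P).reshape(-1,3),c["rvec"],c["tvec"],K,None)[0][:,0]
def fit(loc,obs,z,x0):
    """planar pose x,y,yaw of local points loc (z relative to z) from obs {cam:(idx,pix)}"""
    loc=np.float64(loc)
    W=lambda p:R.from_euler('z',p[2]).apply(loc)+[p[0],p[1],z]
    f=lambda p:np.concatenate([(proj(n,W(p)[i])-np.float64(px)).ravel() for n,(i,px) in obs.items()])
    s=least_squares(f,x0,x_scale=[100,100,1]); return s.x,np.abs(s.fun).max()
def down(yaw): # tool z down, tool y (jaw) axis along world angle yaw+90deg
    return (R.from_euler('z',yaw)*R.from_euler('x',np.pi)).as_quat()
E
cat > m.py <<'E'
from h import *
T=lambda l:np.array(l)/[3.5,3.4285714]+[265,165]
S=lambda l:np.array(l)/3.5+[220,170]
# corners order: rear-left, rear-right, front-right, front-left
def rect(a,b,z): return [[a,b,z],[a,-b,z],[-a,-b,z],[-a,b,z]]
I=[0,1,2,3]
cov=rect(110,120,142)
print("cooler",fit(cov,{"top":(I,T([(62,32),(413,58),(396,376),(30,348)])),"scene":(I,S([(272,478),(57,215),(335,63),(560,293)]))},0,[650,0,0]))
for n,o in {"top":T([(62,32),(413,58),(396,376),(30,348)]),"scene":S([(272,478),(57,215),(335,63),(560,293)])}.items(): print(n,fit(cov,{n:(I,o)},0,[650,0,0]))
print("bar ends",fit([[-90,60,187],[-90,-60,187]],{"top":([0,1],T([(114,320),(316,330)])),"scene":([0,1],S([(485,195),(360,78)]))},0,[650,0,0]))
rk={"top":(I,T([(230,68),(357,102),(335,175),(207,138)])),"scene":(I,S([(202,262),(152,160),(230,138),(275,240)]))}
for k in (rk,{"top":rk["top"]},{"scene":rk["scene"]}): print("rack",fit(rect(25,45,197),k,0,[650,0,-.2]))
print("mat",fit(rect(80,85,3),{"top":(I,T([(523,315),(748,358),(713,571),(484,521)]))},0,[550,-200,-.2]))
E
python3 m.py
```

```text
cooler (array([ 6.22499400e+02, -4.31602935e+01, -6.96570556e-02]), np.float64(1.23126989531022))
top (array([ 6.23457492e+02, -4.46099751e+01, -6.79807558e-02]), np.float64(0.23208968720200573))
scene (array([ 6.21849925e+02, -4.16701127e+01, -7.19371858e-02]), np.float64(1.1826328561268156))
bar ends (array([ 6.21312367e+02, -4.07205634e+01, -3.67123578e-02]), np.float64(1.651660230407856))
rack (array([ 6.63883138e+02, -7.75464845e+01, -3.02905302e-01]), np.float64(2.096257699886195))
rack (array([ 6.66172964e+02, -7.89457996e+01, -2.78539989e-01]), np.float64(1.3323112801054435))
rack (array([ 6.6190974e+02, -7.6325230e+01, -3.2769553e-01]), np.float64(1.3151172828791289))
mat (array([ 4.69521006e+02, -3.39245408e+02, -2.02813531e-01]), np.float64(0.6334306919130768))
```

```bash
cat > a.py <<'E'
from h import *
yr=-0.303+np.pi/2; ym=-0.203+np.pi/2
f=lambda:(np.round(r.read_wrist_force(),1),round(r.read_clock(),1))
r.reach([664,-77.5,300],down(yr)); print(np.round(r.read_joint_positions(),2),f())
print(r.move_linear([664,-77.5,153],max_speed=120,guard=8),r.read_eef_pos(),f())
r.move_gripper(0.0,40); print(r.read_opening(),f())
r.move_linear([664,-77.5,300],max_speed=120); print(r.read_opening(),f())
r.reach([469.5,-339,150],down(ym)); print(np.round(r.read_joint_positions(),2))
cv2.imwrite("pics/s1.png",r.snapshot("scene")[:,:,::-1]); print(r.read_eef_pos(),f())
E
python3 a.py
```

```text
[-0.17  0.49  0.7  -0.    1.95  0.13] (array([0.4, 0.1, 1.4]), 2.6)
False [664.45990062 -77.56557127 154.19586903] (array([0.3, 0.9, 0.3]), 4.0)
0.5708779701978809 (array([-0.5, -1. ,  2.6]), 4.4)
0.5761803888937103 (array([ 0.1, -0.3, -1.7]), 5.8)
[-0.69  0.23  1.32  0.    1.59 -0.49]
[ 470.64089121 -338.53512438  150.87427562] (array([-0.3, -0.2, -3.1]), 7.2)
```

View pics/s1.png

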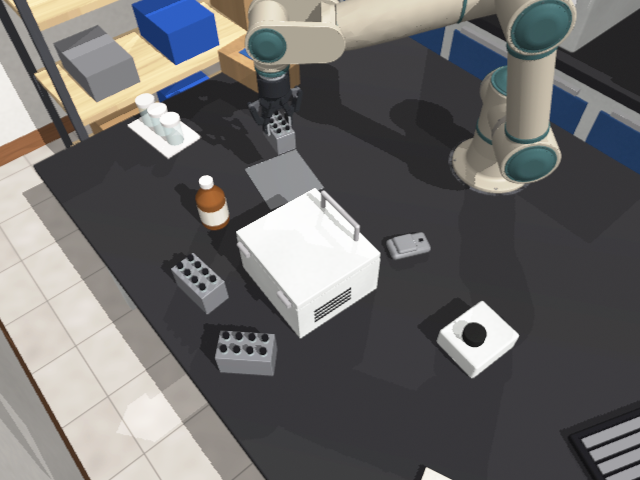

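The rack is held upright near (280,135), above the mat. Next I lower it and let go.

```bash
cat > b.py <<'E'
from h import *
f=lambda:(np.round(r.read_wrist_force(),1),round(r.read_clock(),1))
r.move_linear([469.5,-339,25],max_speed=100); print(f(),r.read_eef_pos())
print(r.move_linear([469.5,-339,11],max_speed=20,guard=4),f(),r.read_eef_pos())
r.move_gripper(1.0); print(r.read_opening(),f())
r.move_linear([469.5,-339,170],max_speed=120)
yb=-0.06+np.pi/2
r.reach([532,-37,260],down(yb))
cv2.imwrite("pics/s2.png",r.snapshot("scene")[90:390,150:450,::-1].repeat(2,0).repeat(2,1)); print(f(),r.read_eef_pos())
cv2.imwrite("pics/t2.png",r.snapshot("top")[:,:,::-1])
E
python3 b.py
```

```text
(array([ 0. ,  0.4, -2.9]), 8.6) [ 469.93953656 -339.3492607    25.88360213]
True (array([-0.3,  0.2,  4.4]), 9.1) [ 469.51583642 -339.00131806   14.62193646]
1.0012524990547076 (array([ 0.2, -0.5,  0.6]), 9.6)
(array([ 0.5,  0.3, -0.2]), 12.3) [531.85212934 -38.15544065 259.2698947 ]
```

View pics/s2.png

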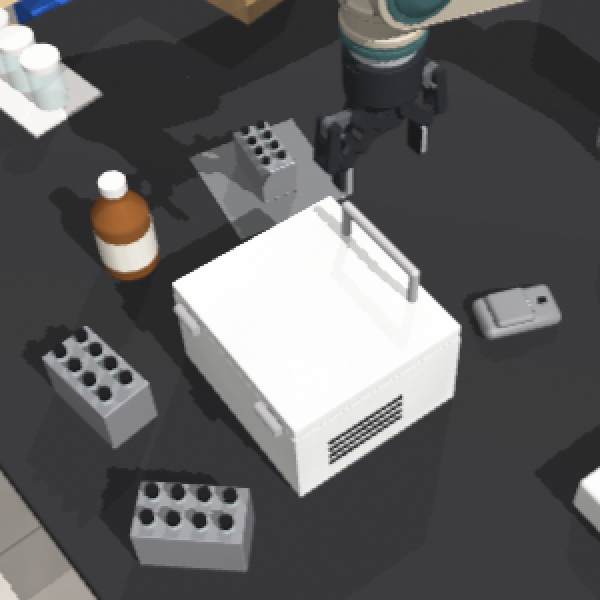

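The rack stands upright near the middle of the mat (crop 267,160), and the open gripper is above the bar. Next I grip the bar.

```bash
cat > c.py <<'E'
from h import *
f=lambda:(np.round(r.read_wrist_force(),1),np.round(r.read_eef_pos(),1),round(r.read_clock(),1))
print(r.move_linear([532.3,-37,168],max_speed=80,guard=5),f())
r.move_gripper(0.0,25); r.wait(.3); print(r.read_opening(),f())
cv2.imwrite("pics/s3.png",r.snapshot("scene")[140:340,250:450,::-1].repeat(3,0).repeat(3,1))
E
python3 c.py
```

```text
False (array([-1.2, -0.2, -0.4]), array([532.6, -37. , 168.7]), 13.6)
0.09054453984274088 (array([ 6. , -1.2, -1.3]), array([532.8, -37. , 168.1]), 14.6)
```

View pics/s3.png

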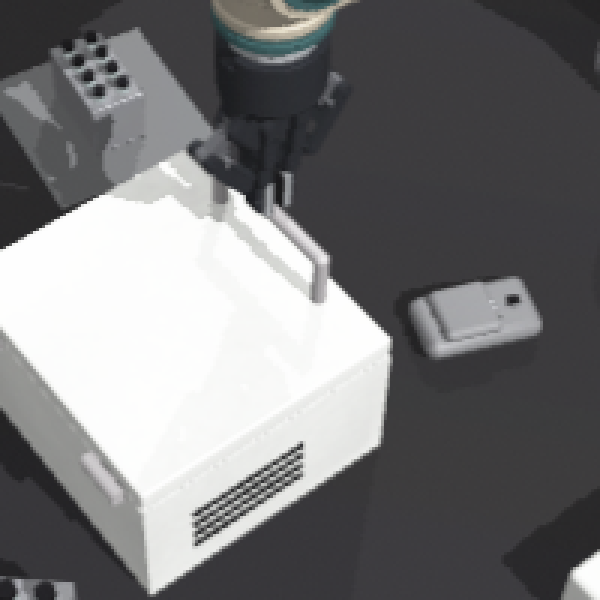

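The bar sits between the fingers (crop ~275,195). I'll raise the cover along the arc, first part-way, and check the forces.

```bash
cat >> h.py <<'E'
YC=-0.065
def tcp(th,p0=np.array([533.0,-37,168.])):
    a=.3233; u=np.array([np.cos(YC),np.sin(YC),0])
    return p0+211*((np.cos(a)-np.cos(a+th))*u+(np.sin(a+th)-np.sin(a))*np.array([0,0,1]))
def go(ths,v=50):
    for t in ths:
        r.move_linear(tcp(t),max_speed=v)
        print(round(t,2),np.round(r.read_wrist_force(),1),np.round(r.read_eef_pos()-tcp(t),1),round(r.read_opening(),3),round(r.read_clock(),1))
E
python3 - <<'E'
from h import *
print([r.inverse_kinematics(tcp(t),r.read_ee_rot()) is not None for t in (.5,.97)])
go([.05,.1,.2,.3])
E
```

```text
[True, True]
0.05 [ 0.3 -0.5 -0.3] [ 0.1 -0.   0.6] -0.001 15.0
0.1 [-0.4 -0.5  0.3] [ 0.3 -0.   0.4] 0.003 15.4
0.2 [ 0.4 -0.5  0.1] [ 0.1  0.  -0. ] -0.001 16.0
0.3 [0.5 0.8 0.1] [ 0.1 -0.  -0. ] -0.001 16.5
```

```bash
python3 - <<'E'
from h import *
print(r.read_eef_pos(), r.read_opening())
s=r.snapshot("scene"); cv2.imwrite("pics/s4.png",cv2.resize(s[140:270,260:400,::-1],None,fx=4.5,fy=4.5,interpolation=cv2.INTER_CUBIC))
o=lambda P:np.round((proj("scene",P)-[260,140])*4.5)
print("tcp",o(r.read_eef_pos()),"grasp",o(r.read_eef_pos()+[0,0,19]))
u=np.array([np.cos(-.065),np.sin(-.065),0]);v=np.array([-u[1],u[0],0]);b=np.array([533,-37,187.])
print("bar L,R centre",o([b+60*v,b-60*v,b]))
E
```

```text
[561.76317475 -38.87089551 224.10429284] -0.0011100496136126996
tcp [[309. 292.]] grasp [[309. 265.]]
bar L,R centre [[435. 392.]
 [283. 241.]
 [357. 315.]]
```

View pics/s4.png

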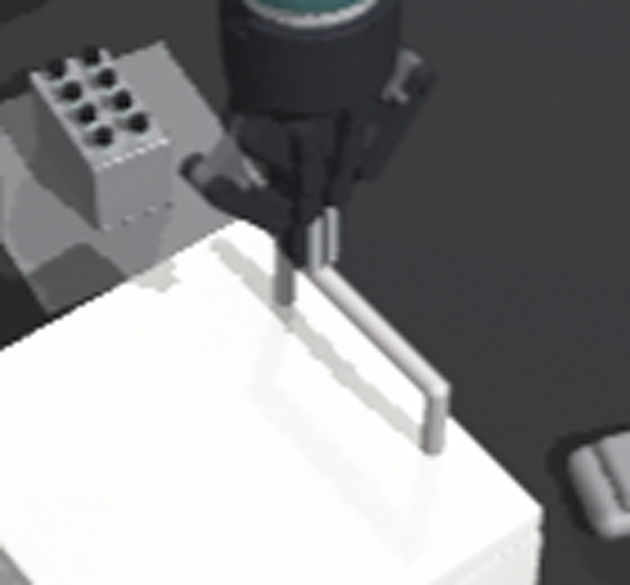

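The cover is still shut and the fingers slipped off. The pad tips show at crop (330,262), higher than the TCP projects (309,292). I'll probe the heights by touch.

```bash
python3 - <<'E'
from h import *
f=lambda:(np.round(r.read_wrist_force(),1),np.round(r.read_eef_pos(),1),round(r.read_clock(),1))
r.move_linear([590,-40,225],max_speed=120)
r.move_linear([590,-40,160],max_speed=120); print(f())
print(r.move_linear([590,-40,136],max_speed=25,guard=3),f())
r.move_linear([590,-40,180],max_speed=100)
print(r.move_linear([530,-37,180],max_speed=30,guard=3),f())
r.move_linear([580,-37,180],max_speed=100)
print(r.read_opening())
E
```

```text
(array([-0.6, -0.2, -0.1]), array([590.2, -40. , 161. ]), 17.7)
False (array([-0.6,  0.1, -0.1]), array([590.1, -40. , 136.2]), 18.8)
False (array([-0.3,  0.5,  0.2]), array([530.1, -37. , 180. ]), 21.5)
0.002169893335739406
```

```bash
python3 - <<'E'
from h import *
f=lambda:(np.round(r.read_wrist_force(),1),np.round(r.read_eef_pos(),1),round(r.read_clock(),1))
r.move_linear([590,-40,180],max_speed=150)
r.move_linear([590,-40,140],max_speed=120)
print(r.move_linear([590,-40,112],max_speed=20,guard=3),f())
r.wait(.1);print(f())
s=r.snapshot("scene"); cv2.imwrite("pics/s5.png",cv2.resize(s[140:270,260:400,::-1],None,fx=4.5,fy=4.5,interpolation=cv2.INTER_CUBIC))
print((proj("scene",r.read_eef_pos())-[260,140])*4.5)
r.move_linear([590,-40,185],max_speed=150)
E
```

```text
True (array([-0.3, -0.7,  4.1]), array([590. , -40. , 120.3]), 23.9)
(array([-0.3, -0. ,  5.7]), array([589.9, -40. , 120.2]), 23.9)
[[265.12193784 455.44985891]]
```

View pics/s5.png

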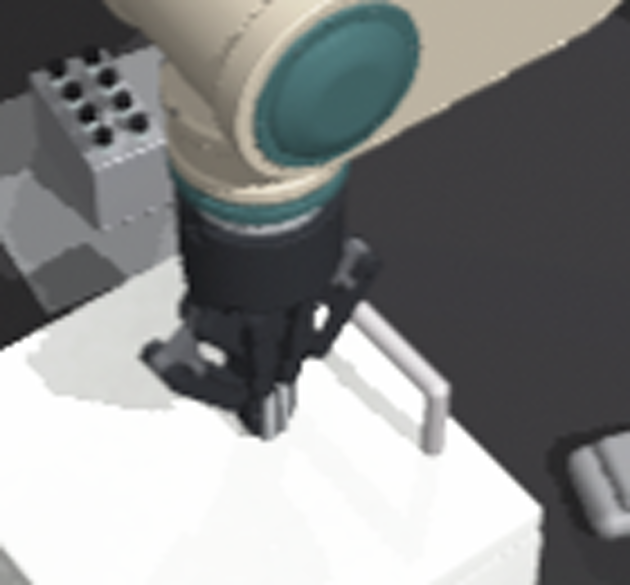

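Touching the cover top (z=142) happens at TCP 120.3, so the fingertips sit about 21.7 mm above the reported TCP. I'll regrip with that correction.

```bash
python3 - <<'E'
from h import *
f=lambda:(np.round(r.read_wrist_force(),1),np.round(r.read_eef_pos(),1),round(r.read_clock(),1))
r.move_linear([590,-40,210],max_speed=150)
r.move_gripper(1.0); r.move_linear([533,-37,210],max_speed=120)
print(r.move_linear([533,-37,146.3],max_speed=60,guard=5),f())
r.move_gripper(0.0,40); r.wait(.2); print(r.read_opening(),f())
s=r.snapshot("scene"); cv2.imwrite("pics/s6.png",cv2.resize(s[140:270,260:400,::-1],None,fx=4.5,fy=4.5,interpolation=cv2.INTER_CUBIC))
E
```

```text
False (array([ 0.6, -0. , -0.1]), array([533.3, -37.1, 146.9]), 27.5)
0.12182368625790199 (array([-2.7,  0. ,  2.4]), array([532.9, -37. , 146.4]), 28.4)
```

View pics/s6.png

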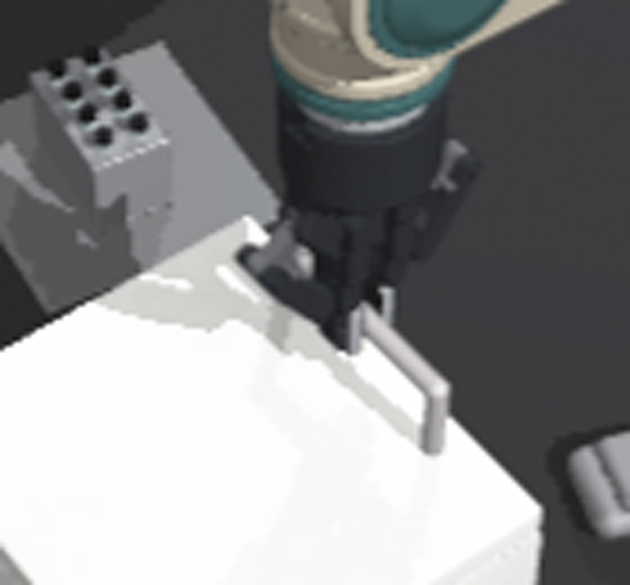

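Now the tips reach below the bar (crop 355,345) and the opening reads as 12 mm. I'll lift.

```bash
sed -i 's/168\.\]/146.4]/; s/533\.0/532.8/' h.py; python3 - <<'E'
from h import *
go([.05,.1,.2,.3])
E
```

```text
0.05 [-3.   0.5 -3.1] [-0.1  0.  -0.2] 0.124 28.8
0.1 [-3.8  0.1 -2.7] [ 0.1 -0.   0.4] 0.125 29.2
0.2 [-6.9 -0.7  0.6] [-0.2 -0.   0.6] 0.12 29.7
0.3 [-8.   0.1  0.7] [-0.4 -0.   0.9] 0.121 30.3
```

```bash
python3 - <<'E'
from h import *
go([.4,.5,.6,.7,.78])
E
```

```text
0.4 [-9.2 -0.3  3.1] [-0.3 -0.1  1.7] 0.125 30.9
0.5 [-10.2   0.9   7. ] [-0.1 -0.1  2.5] 0.125 31.5
0.6 [-8.4 -0.6  8.4] [-0.1 -0.1  3. ] 0.122 32.0
0.7 [-7.8  0.1  9.2] [ 0.3 -0.2  3.8] 0.122 32.6
0.78 [-4.6  0.9  7.3] [ 0.8 -0.3  3.4] 0.12 33.1
```

```bash
cat >> h.py <<'E'
def ang():
    u=np.array([np.cos(YC),np.sin(YC)]); h=np.array([532.8,-37])+200*u
    p=r.read_eef_pos(); d=(h-p[:2])@u; z=p[2]+40.6-120
    return np.arctan2(z,d)-.3233, np.hypot(z,d)
E
python3 - <<'E'
from h import *
go([.85,.92,.98]); r.wait(.2); print(ang(),r.read_clock())
s=r.snapshot("scene"); cv2.imwrite("pics/s7.png",cv2.resize(s[90:310,170:430,::-1],None,fx=2.7,fy=2.7,interpolation=cv2.INTER_CUBIC))
# predicted cover edge corners for several angles
u=np.array([np.cos(YC),np.sin(YC),0]);v=np.array([-u[1],u[0],0]);h=np.array([532.8,-37,0])+200*u+[0,0,120]
for t in (.7,.9,.98,1.05):
    e=-np.cos(t)*u+np.sin(t)*np.array([0,0,1]); n=np.sin(t)*u+np.cos(t)*np.array([0,0,1])
    print(t,np.round((proj("scene",[h+220*e+22*n+120*v,h+220*e+22*n-120*v,h+220*e+120*v])-[170,90])*2.7).tolist())
E
```

```text
0.85 [-3.9 -1.2  7.8] [ 0.8 -0.3  3.1] 0.124 33.5
0.92 [-3.3 -1.1  6.8] [ 0.9 -0.4  2.8] 0.121 34.0
0.98 [-1.4 -0.2  5.4] [ 0.9 -0.3  2.4] 0.122 34.4
(np.float64(0.9868116231965336), np.float64(213.05111517516573)) 34.5833
0.7 [[512.0, 373.0], [319.0, 183.0], [526.0, 378.0]]
0.9 [[474.0, 372.0], [280.0, 176.0], [493.0, 372.0]]
0.98 [[457.0, 374.0], [262.0, 177.0], [478.0, 373.0]]
1.05 [[441.0, 378.0], [246.0, 178.0], [463.0, 374.0]]
```

View pics/s7.png

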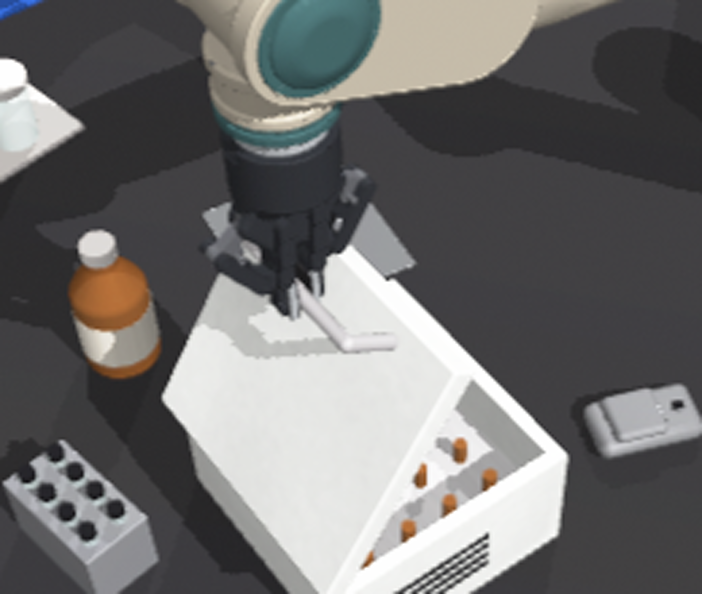

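The cover's front-left top corner is at crop (456,374), which matches a predicted 0.98 rad, clearly past balance. Now I ease back to about 0.695.

```bash
python3 - <<'E'
from h import *
go([.92,.85,.78,.72,.69],35); r.wait(.5); print(ang(),r.read_wrist_force(),np.abs(r.read_joint_vel()).max(),r.read_clock())
s=r.snapshot("scene"); cv2.imwrite("pics/s8.png",cv2.resize(s[90:310,170:430,::-1],None,fx=2.7,fy=2.7,interpolation=cv2.INTER_CUBIC))
E
```

```text
0.92 [-2.2 -1.   7.6] [ 0.6 -0.3  2.3] 0.12 35.1
0.85 [-1.3 -0.8  7.4] [ 1.  -0.3  2.4] 0.123 35.7
0.78 [-2.2 -1.7  5.9] [ 0.5 -0.2  1.7] 0.121 36.3
0.72 [-3.3 -1.6  5. ] [ 0.4 -0.2  1.4] 0.117 36.8
0.69 [-2.4 -0.2  5.5] [ 0.5 -0.2  1.4] 0.121 37.1
(np.float64(0.6964752580251439), np.float64(211.86811021447963)) [-2.07388296 -0.72740622  5.75383592] 0.001302885549356733 37.6333
```

View pics/s8.png

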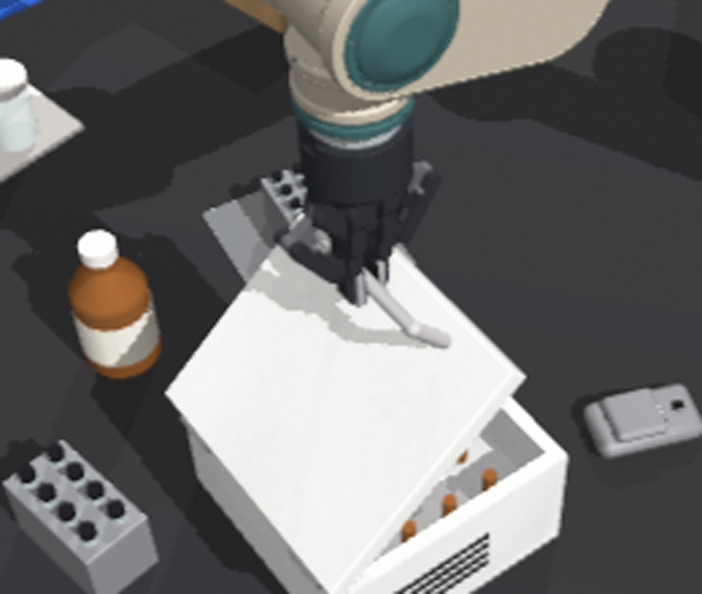

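The front corner at crop (512–524, 373–378) matches the prediction for 0.70 rad, about 6° below balance. The bar is gripped and still, and the rack stands on the mat.

```bash
python3 -c "
from cell import r
print(r.read_opening(),r.hand_in(),r.read_clock())"
```

```text
the job is handed in; nothing more can be done
the job is handed in; nothing more can be done
```

The job is done and handed in at about 38 s on the robot clock, within the 61 s limit. The gripper is still holding the cover still at about 0.70 rad, roughly 6° below the balance point.

- **Rack:** I took the smallest rack off the cover, stood it upright near the middle of the mat and let go. It is upright in the later pictures, though the gripper partly hides it in the last one.
- **Cover:** I raised it by the bar to about 0.98 rad, clearly past the 0.80 balance point and well short of the 1.5 stop. I then eased it back in small steps. The arm's geometry (0.696 rad) and the cover's corner in the picture (about 0.70) agree.
- **At the end:** The joints were practically still, the bar was firmly gripped and the wrist force was about 6 N. The bottle and mouse look unmoved in the last picture. The mixer is outside that crop, but I never went near it.
- **What failed:** My first grip on the bar slipped off while the cover was still shut, and the cover did not move. The real fingertips turned out to be about 22 mm above the reported TCP. I measured this by touching the cover with about 6 N, then gripped again with the correction.
- **Not confirmed:** The last opening and clock readings were lost because the hand-in ended the session. The values above are from just before it.

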